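# Set a mandrel up in a three-ring steady

## Task

Take the red-handled steel mandrel out of the wooden tool block and lower it, nose down, through the two brass rings of the steady until its nose enters the red sprung ring at the bottom and its shoulder stops there. Press it down on that ring with about 10 newtons for a second, never so hard that it takes 20 newtons, then ease off and let go so that it stands by itself in the rings. Do not drop or ram it, and leave the pliers, jar, cap and mallet alone.

Things in the scene. Friction and masses are not known exactly. Their poses are not given: they have to be found in the camera images.
- mandrel: Steel mandrel, 165 mm long, 110 to 225 g, upright in the block. Origin: tip of its nose (lower end), +z up its axis. From the tip: 8 mm pilot (bevelled), 8 mm long; a flat shoulder, its edge bevelled from 13 to 16 mm; 16 mm shaft to 112 mm; red handle of 24 mm diameter from 112 to 165 mm. Grip the handle from above, fingertips at least 120 mm above the nose: the top brass ring comes up to 103 mm at the lowest stop.
- block: Wooden tool block, fixed, 80 x 80 x 60 mm high. Origin: centre of its underside. One hole in the middle, 18 mm wide and 50 mm deep: the mandrel's nose stands 10 mm above the bench and must be lifted 50 mm to come out.
- steady: Three-ring steady, fixed. Origin: on the vertical axis of its rings, at bench level; +z up. Dark steel foot 110 x 84 x 8 mm; a 16 mm steel column, 125 mm high, stands 52 mm from the axis towards its -x. One below the other: two brass rings (38 mm outside, 8 mm thick), then the red sprung ring on a blue carriage clamped to the column.
- ring1 (a point): Top brass ring: centre of its upper face, 125 mm above the bench, bore 22 mm. Nothing of the steady is higher.
- ring2 (a point): Second brass ring: centre of its upper face, 90 mm above the bench, bore 18 mm.
- stop_low (a point): Fixed point on the ring axis 36 mm above the bench: the lowest place of the red stop ring's upper face (bore 10 mm, 32 mm outside, 6 mm thick). The ring is clamped 0 to 26 mm above it, unmeasured, to be found by feel or eye. The shoulder stops on that face, the pilot in the bore, nose 8 mm below. The ring is sprung: gives 1 mm per 3.2 N, bottoms hard at 5 mm (16 N), springs back when the load comes off.
- pliers: Pliers with blue grips lying on the bench, 170 mm long, 40 mm wide, 13 mm high. Origin: at the joint, underside; +x to the jaws, which end 63 mm from it; grips end 116 mm behind. Not to be disturbed.
- jar: Small amber glass jar with white lid, 52 mm in diameter, 55 mm high, standing. Origin: centre of its underside. Not to be disturbed.
- cap: Loose white plastic cap, 42 mm in diameter, 10 mm high, flat on the bench. Origin: centre of its underside. Not to be disturbed.
- mallet: Wooden mallet lying on the bench: head 46 mm thick and 75 mm long along its y axis, handle 18 mm thick running 180 mm along its +x. Origin: under the middle of the head. Not to be disturbed.
There are look-alikes about, which are no part of the job. What is meant by the steady is not purple or turquoise, and is the larger of those in its own colour.

How it is judged:
By the outcome, as a careful person would: the job done as asked, in the order asked, and still so for the second after the job is handed in, with the robot touching nothing.
It also fails if it takes over 50 s, if anything falls off the work surface, if the arm or the gripper's body presses on something with over 40 N, if the wrist force passes 120 N, or if a joint passes its speed limit or range.

## Robot

A 6-joint arm with a two-finger parallel gripper is mounted at the origin on the work surface. World frame = base frame: x ahead of the robot, y to its left, z up, the work surface at z = 0. Lengths are in m, angles in degrees, forces in N, time in s.
With the tool pointing down it reaches from about 0.25 to 0.725 m from the base axis. Payload 9.7 kg.
Tool frame: the origin (TCP) lies at the very end of the fingers, on their centre line; the grasp point (between the pads) lies 19 mm behind it (bot.grip_depth is the distance from the TCP to the grasp point, in m); z points along the fingers, y is the direction in which the jaws open and shut (so a half turn about z gives the same grasp; the last joint's range is limited). The gripper opens to 85 mm and grips with 20 to 120 N. Pads are 22 mm wide; open, the fingers measure 114 mm over their backs; the gripper's body (76 mm by 85 mm) begins 54 mm behind the grasp point. The pads swing forward as they close: fully open they stand 13 mm farther back than shut.
Start: joints at [76.662, 4.979, 10.078, 95.1, 0, 90], TCP at [0.127, 0.535, 0.231] pointing down, gripper open.
Joint ranges: [-179.16, 179.16], [-48.56, 103.87], [-65.8, 70.77], [-126.05, 130.52], [-82.76, 87.17], [-180, 180]. Speed limits (degrees/s): [127.2, 127.2, 147.25, 180, 180, 180].

## Interface

Orientations are given as [roll, pitch, yaw] about the fixed x, y, z axes, in that order (R = Rz(yaw) Ry(pitch) Rx(roll)).
In Python, from workcell import bot, viewer gives the robot as it stands.
- The arm moves only by the tool arm_command, never from a script. Its argument "motion" is a list of rows, each a list of 3 entries, a list of its own where there are three numbers: the opening, from 0 (shut) to 1 (fully open), then the shift along the tool's x, y, z in units of 60 mm (1.0 is 60 mm), then the turn, a rotation vector about the tool's x, y, z in units of 6 degrees (1.0 is 6 degrees). A call has 1 to 12 rows; each row shifts and turns the commanded pose from where the row before left it, along the tool's axes as they then stand; what a row does not reach is not made up. A row lasts 1/8 s, in which the tool goes at most 62.5 mm and 10.7 degrees, less where a joint would pass 70% of its speed; a pose out of reach is approached as far as the arm can. A call is refused whole if a number of a shift passes 1 or a number of a turn 1, either way. A call with a gripper value outside its range is refused whole. The fingers move at their own pace and stop on an object; "newtons" is the grip in N (left out, the last holds). Time passes only in rows, so rows that do not move let the fingers close. It gives the time, the measured TCP pose, the force and the opening at its end, in the units of the state.
- bot.get_obs(): the state, without advancing time (a new reading comes with each control period).
- viewer.camera(name): name is "scene" or "side" or "wrist"; returns the picture (420x560x3 uint8, blue, green, red); there is no depth.
- viewer.calibration(name): a dict with "fx", "fy", "cx", "cy" (pixels), "k1" (the pictures are not rectified: a ray, as slopes to the right and down, at radius r is drawn at 1 + k1 r^2 times it, then the intrinsics apply), "T" (4x4, takes a point from camera to world coordinates). Camera axes: x right, y down, z forward; pixel columns grow to the right and rows downward; lengths in m; the calibration is good to about 2 mm. A picture is of the moment at which its call begins: read the wrist's pose just before it. calibration takes no time and is no camera call; for the wrist camera it gives the pose at the moment of the call.
- bot.job_done(): hands the job in, once; it reports no verdict.
The state is a dict: "time": time; "q": joint angles; "qd": joint speeds; "joint_efforts": joint torques, N m; "ee_pos": TCP position; "tcp_rot": TCP orientation; "wrist_force": force on the tool from outside, world axes, zero at the start; "torque": the same for the moment, N m; "opening": finger opening in m.
Only numpy, scipy, OpenCV 4.12 (cv2) and the standard library are available. Lean on these libraries where they do the work, as an engineer would, in place of code of your own. Each camera call takes 0.05 s, during which the arm holds its last target.

## Working session

There is one attempt and no reset: what is moved stays moved. The work goes in short steps, Python scripts to look and compute and a tool call to move; the robot and the scene stay as the last step left them, time stands still between calls to the robot, and variables do not carry over. Pictures are saved under pics/ and viewed, and the job is handed in when it is done.

Besides the shell and the picture viewer there is one more tool, called by a JSON object that holds its "api" and its "payload". arm_command: Moves the arm, as the interface text tells. Its arguments: {"type":"object","properties":{"motion":{"type":"array"},"newtons":{"type":"number"}},"required":["motion"]}

```bash
ls; mkdir -p pics; python3 - <<'E'
from workcell import bot, viewer
import cv2
o=bot.get_obs()
for k,v in o.items(): print(k,v)
print(bot.grip_depth)
for n in("scene","side","wrist"):
    print(n,viewer.calibration(n)); cv2.imwrite(f"pics/{n}0.png",viewer.camera(n))
E
```

```text
pics
time 0.0
q [ 7.66636583e+01  5.01107464e+00  1.00347832e+01  9.50992539e+01
 -1.84353597e-04  9.00022581e+01]
qd [-0.03381537 -0.02759274 -0.07642088 -0.05447083 -0.00474236  0.02982918]
joint_efforts [-3.98313796e-04 -5.20394933e+01  4.64798677e+01  1.65694073e-02
 -4.92892366e-05  4.68901419e-06]
ee_pos [0.12681578 0.53494871 0.23058626]
tcp_rot [-1.79924455e+02  1.87330741e-04  1.66661400e+02]
wrist_force [-0.16158052  0.83546691  0.0273739 ]
torque [-0.011005    0.00813882  0.05713037]
opening 0.08508977301287188
0.0187
scene {'fx': 420.32383254869103, 'fy': 420.32383254869103, 'cx': 281.58474230119344, 'cy': 209.47574752887394, 'k1': 0.028752177665580903, 'T': array([[-0.80097994,  0.40173219, -0.44389457,  0.93538338],
       [ 0.59838759,  0.5135894 , -0.61494571,  0.52266803],
       [-0.01906394, -0.75818018, -0.65176636,  0.70429063],
       [ 0.        ,  0.        ,  0.        ,  1.        ]])}
side {'fx': 475.04869560993455, 'fy': 475.04869560993455, 'cx': 283.9647606934058, 'cy': 204.33568886511264, 'k1': 0.015476850697729033, 'T': array([[ 0.90068596, -0.22720492,  0.37032787,  0.1555409 ],
       [-0.43439945, -0.45549467,  0.77705967, -0.86910798],
       [-0.00786941, -0.86075695, -0.50895534,  0.64477928],
       [ 0.        ,  0.        ,  0.        ,  1.        ]])}
wrist {'fx': 355.63640153281415, 'fy': 355.63640153281415, 'cx': 284.4537075159519, 'cy': 212.88038590069226, 'k1': 0.0174399695765232, 'T': array([[ 0.22937443,  0.92264273,  0.31002866,  0.04724737],
       [ 0.97333578, -0.21670793, -0.07520062,  0.55444911],
       [-0.00219763,  0.31901109, -0.94774843,  0.37297176],
       [ 0.        ,  0.        ,  0.        ,  1.        ]])}
```

View pics/scene0.png

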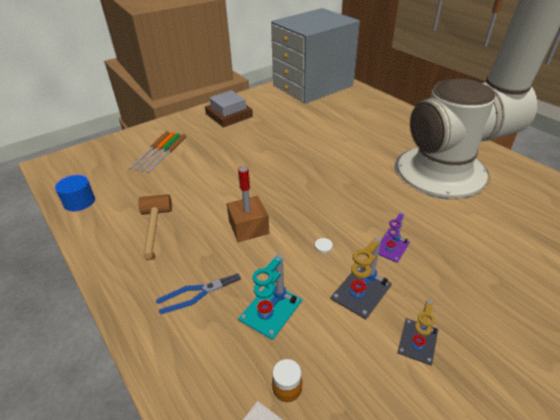

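View pics/side0.png

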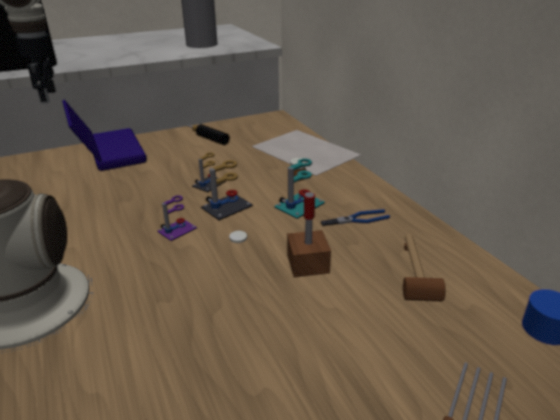

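View pics/wrist0.png

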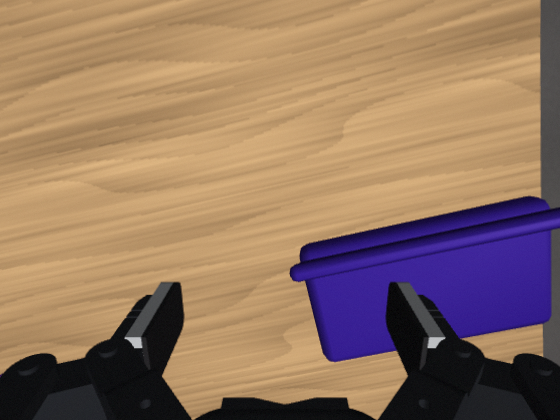

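The mandrel is at scene (244,185) and side (309,205). The larger dark-footed brass steady is at scene (362,285) and side (227,200); the smaller look-alike is at scene (419,335). Next I'll set up helpers and zoom in.

```bash
cat > h.py <<'E'
import numpy as np, cv2
from workcell import bot, viewer
def ray(c,u,v):
    K=np.array([[c['fx'],0,c['cx']],[0,c['fy'],c['cy']],[0,0,1]])
    p=cv2.undistortPoints(np.array([[[u,v]]],float),K,np.array([c['k1'],0,0,0,0]))[0,0]
    d=c['T'][:3,:3]@np.array([p[0],p[1],1.]); return c['T'][:3,3],d/np.linalg.norm(d)
def onz(c,uv,z):
    o,d=ray(c,*uv); return o+d*(z-o[2])/d[2]
def tri(c1,a,c2,b):
    o1,d1=ray(c1,*a);o2,d2=ray(c2,*b)
    s=np.linalg.lstsq(np.stack([d1,-d2],1),o2-o1,rcond=None)[0]
    p,q=o1+s[0]*d1,o2+s[1]*d2; return (p+q)/2,np.linalg.norm(p-q)
def proj(c,P):
    T=np.linalg.inv(c['T']);x=T[:3,:3]@P+T[:3,3];s=x[:2]/x[2];s=s*(1+c['k1']*(s@s))
    return np.array([c['fx']*s[0]+c['cx'],c['fy']*s[1]+c['cy']])
def reds(im):
    h=cv2.cvtColor(im,cv2.COLOR_BGR2HSV)
    m=(((h[...,0]<6)|(h[...,0]>172))&(h[...,1]>170)&(h[...,2]>60)).astype(np.uint8)
    return m
def brass(im):
    h=cv2.cvtColor(im,cv2.COLOR_BGR2HSV)
    return ((h[...,0]>15)&(h[...,0]<28)&(h[...,1]>160)&(h[...,2]>60)).astype(np.uint8)
def zoom(im,x,y,w,h,f,name):
    cv2.imwrite(name,cv2.resize(im[y:y+h,x:x+w],None,fx=f,fy=f,interpolation=cv2.INTER_CUBIC))
def blobs(m,amin=20):
    n,l,s,c=cv2.connectedComponentsWithStats(m)
    return [(s[i].tolist(),c[i].round(1).tolist()) for i in range(1,n) if s[i][4]>=amin]
E
python3 - <<'E'
from h import *
a=cv2.imread('pics/scene0.png');b=cv2.imread('pics/side0.png')
za=cv2.resize(a[150:320,215:415],None,fx=4,fy=4,interpolation=cv2.INTER_CUBIC)[:600];
zoom(a,215,155,200,150,4,'pics/zs.png');zoom(b,150,140,200,150,4,'pics/zd.png')
for i in(a,b):
    print(blobs(reds(i)));print(blobs(brass(i)))
cs,cd=viewer.calibration('scene'),viewer.calibration('side')
E
```

```text
[([239, 170, 10, 21, 158], [243.8, 180.2]), ([387, 241, 8, 6, 33], [390.5, 243.6]), ([351, 280, 15, 12, 124], [358.1, 285.5]), ([258, 301, 15, 12, 124], [264.7, 306.4]), ([413, 335, 13, 11, 90], [418.7, 339.8])]
[([352, 242, 26, 36, 428], [363.8, 259.9]), ([416, 303, 18, 32, 284], [425.1, 319.7]), ([273, 384, 29, 18, 231], [287.3, 393.6])]
[([227, 191, 9, 5, 39], [231.2, 192.8]), ([300, 190, 6, 5, 21], [302.0, 191.8]), ([305, 198, 9, 21, 76], [308.1, 206.3])]
[]
```

View pics/zs.png

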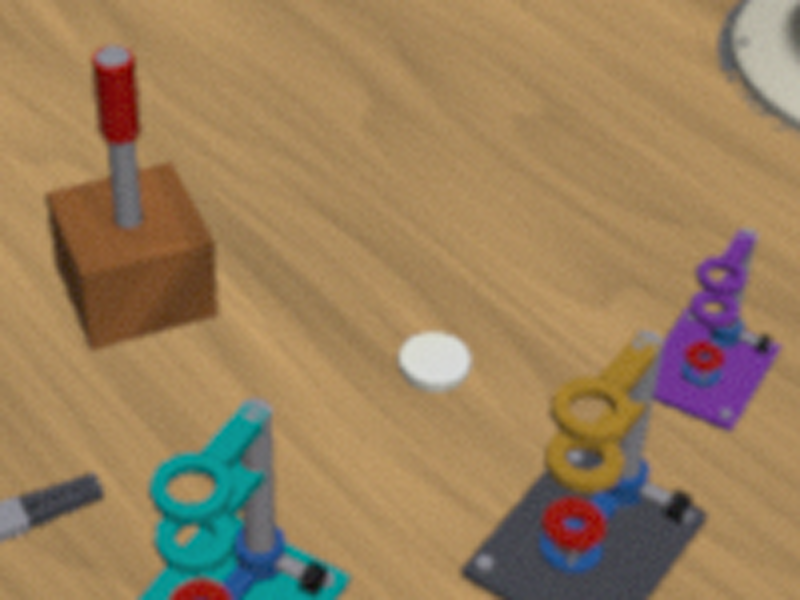

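View pics/zd.png

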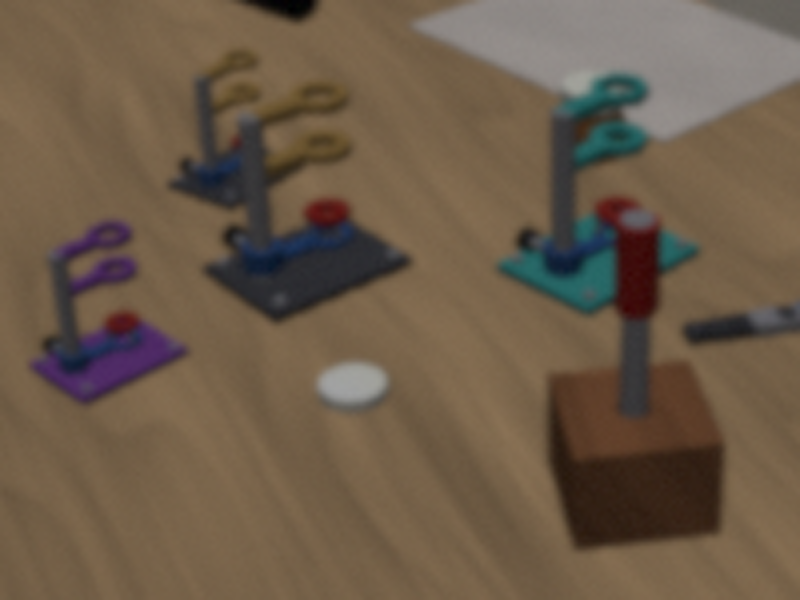

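The zooms show these centres:
- **Mandrel top:** scene (243.4,168.7), side (309.2,194.2).
- **Steady ring1:** scene (362.4,256.9), side (230.4,164.2).
- **Steady ring2:** scene (361.7,269.4), side (230.4,175.7).
- **Red stop:** scene (358.6,285.7), side (231.9,192.9).
- **Column top:** scene (377,240), side (212.4,170).

```bash
python3 - <<'E'
from h import *
np.set_printoptions(precision=4,suppress=True)
cs,cd=viewer.calibration('scene'),viewer.calibration('side')
for n,a,b,z in [('mtop',(243.4,168.8),(309.2,194.4),.175),('mhole',(247,211.5),(308.5,243),.06),('r1',(362.4,256.9),(230.4,164.2),.125),('r2',(361.7,269.4),(230.4,175.7),.09),('stop',(358.6,285.7),(231.9,192.9),.05),('col',(377.1,239.9),(212.4,170),.125),
 ('cap',(323.6,245),(238,236.2),.01)]:
    print(n,tri(cs,a,cd,b),onz(cs,a,z),onz(cd,b,z))
E
```

```text
mtop (array([ 0.5595, -0.1381,  0.1746]), np.float64(0.0016686701441434636)) [ 0.5591 -0.1372  0.175 ] [ 0.5599 -0.1391  0.175 ]
mhole (array([ 0.5616, -0.1364,  0.0534]), np.float64(0.0012981388844300744)) [ 0.5648 -0.1294  0.06  ] [ 0.5576 -0.1449  0.06  ]
r1 (array([0.5016, 0.1738, 0.1204]), np.float64(0.0028918403037260956)) [0.5034 0.1769 0.125 ] [0.4994 0.163  0.125 ]
r2 (array([0.5004, 0.1761, 0.0867]), np.float64(0.0022513872111609564)) [0.5015 0.1782 0.09  ] [0.4991 0.1688 0.09  ]
stop (array([0.5005, 0.1747, 0.0366]), np.float64(0.002403481437105517)) [0.508  0.1821 0.05  ] [0.4937 0.1507 0.05  ]
col (array([0.449 , 0.1602, 0.1221]), np.float64(0.003918925230604592)) [0.4492 0.1624 0.125 ] [0.4485 0.152  0.125 ]
cap (array([0.4583, 0.0235, 0.0045]), np.float64(0.0012080200244464873)) [0.4614 0.0276 0.01  ] [0.4561 0.0154 0.01  ]
```

{"api": "arm_command", "payload": {"motion": [[1,[-0.96,-0.05,0],[0,0,1]],[1,[-0.96,-0.05,0],[0,0,1]],[1,[-0.96,-0.05,0],[0,0,1]],[1,[-0.96,-0.05,0],[0,0,1]],[1,[-0.96,-0.05,0],[0,0,1]],[1,[-0.96,-0.05,0],[0,0,1]],[1,[-0.96,-0.05,0],[0,0,1]],[1,[-0.96,-0.05,0],[0,0,1]],[1,[-0.96,-0.05,0],[0,0,1]],[1,[-0.55,-0.33,0],[0,0,0.55]],[1,[0,0,0],[0,0,0]],[1,[0,0,0],[0,0,0]]]}}

```text
time: 1.65
ee_pos: [0.5028, 0.1735, 0.2312]
tcp_rot: [180.0, -0.0, 109.4]
wrist_force: [0.3, 0.6, -0.2]
opening: 0.0853
```

```bash
python3 - <<'E'
from h import *
o=bot.get_obs();print(o['time'],o['ee_pos'],o['tcp_rot'],o['q'],o['wrist_force'])
cw=viewer.calibration('wrist');im=viewer.camera('wrist');cv2.imwrite('pics/w1.png',im)
import pickle;pickle.dump(cw,open('w1.pkl','wb'))
print(blobs(brass(im)),blobs(reds(im)))
E
```

```text
1.65 [0.50282143 0.17354539 0.23117532] [ 1.79999837e+02 -1.26425269e-02  1.09372831e+02] [1.90349916e+01 2.48071102e+00 7.43498039e+00 9.49541807e+01
 1.26432697e-02 8.96621610e+01] [ 0.25117998  0.63470407 -0.22655442]
[([287, 0, 75, 29, 886], [323.3, 12.6]), ([219, 173, 89, 58, 1774], [267.8, 199.6])] [([333, 4, 11, 9, 50], [337.6, 8.2]), ([319, 21, 20, 13, 107], [327.1, 27.9]), ([113, 163, 22, 21, 263], [125.0, 172.3]), ([268, 166, 31, 12, 171], [283.3, 170.5]), ([411, 283, 16, 15, 107], [419.0, 289.3])]
```

View pics/w1.png

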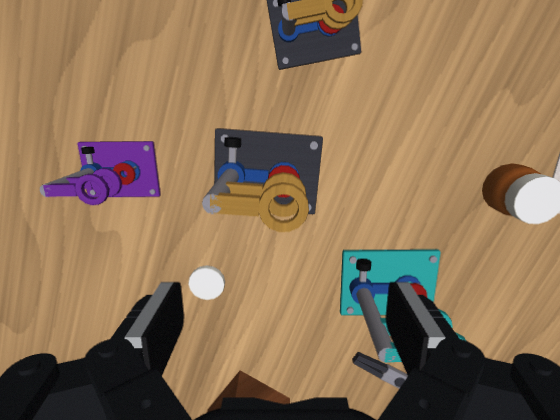

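```bash
python3 - <<'E'
from h import *
im=cv2.imread('pics/w1.png');zoom(im,200,120,140,120,5,'pics/w1z.png')
E
```

```text
(no output)
```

View pics/w1z.png

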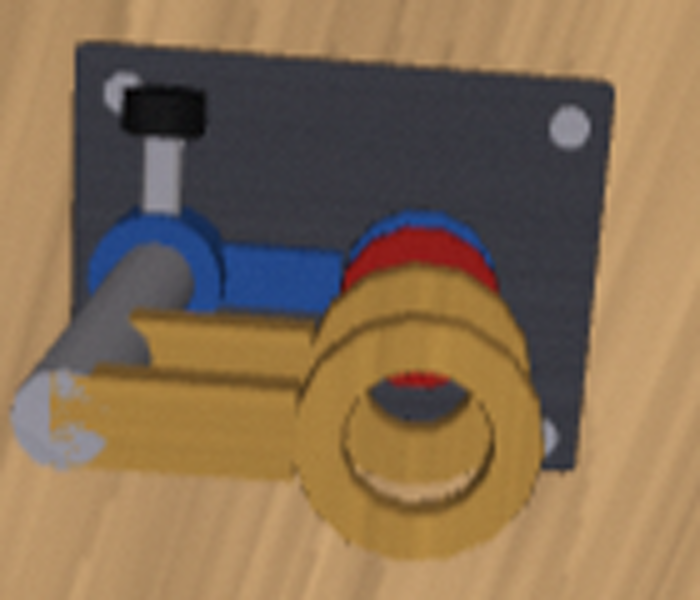

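```bash
python3 - <<'E'
from h import *
import pickle
np.set_printoptions(precision=4,suppress=True)
c=pickle.load(open('w1.pkl','rb'));print(c['T'][:3,3])
z=lambda x,y:(200+x/5-.4,120+y/5-.4)
for n,p,h in [('r1',z(419.5,437),.125),('r1hole',z(418,438),.125),('r1 L',z(297,437),.125),('r1 R',z(543,437),.125),('r2',z(421,370),.09),('stop36',z(420.5,303),.036),('stop50',z(420.5,303),.05),('col',z(50,420),.125),
 ('footTL',z(78,43),.008),('footTR',z(613,83),.008),('footBR',z(575,468),.008),('holeL',z(342,438),.125),('holeR',z(494,438),.125)]:
    print(n,onz(c,p,h))
E
```

```text
[0.4759 0.2513 0.3735]
r1 [0.5015 0.1763 0.125 ]
r1hole [0.5013 0.1761 0.125 ]
r1 L [0.4845 0.1703 0.125 ]
r1 R [0.5186 0.1823 0.125 ]
r2 [0.5015 0.1768 0.09  ]
stop36 [0.5018 0.1752 0.036 ]
stop50 [0.5007 0.1784 0.05  ]
col [0.4497 0.1607 0.125 ]
footTL [0.4214 0.1963 0.008 ]
footTR [0.5255 0.2248 0.008 ]
footBR [0.5477 0.1455 0.008 ]
holeL [0.4908 0.1723 0.125 ]
holeR [0.5118 0.1798 0.125 ]
```

Ring1, ring2 and the stop agree in the wrist view: the axis is about (0.5015, 0.1765), the hole measures 22.3 mm, and the stop is about 42 mm high. Next I move above the mandrel.

{"api": "arm_command", "payload": {"motion": [[1,[-0.94,0.08,0],[0,0,1]],[1,[-0.95,0.08,0],[0,0,1]],[1,[-0.97,0.08,0],[0,0,1]],[1,[-0.98,0.08,0],[0,0,1]],[1,[-1.0,0.08,0],[0,0,1]],[1,[-0.5,0.04,0],[0,0,0.5]],[1,[0,0,0],[0,0,0]],[1,[0,0,0],[0,0,0]]]}}

```text
time: 2.7
ee_pos: [0.5594, -0.1373, 0.2311]
tcp_rot: [-180.0, -0.0, 76.5]
wrist_force: [-0.7, -0.1, 0.1]
opening: 0.0857
```

```bash
python3 - <<'E'
from h import *
import pickle
np.set_printoptions(precision=4,suppress=True)
o=bot.get_obs();print(o['time'],o['ee_pos'],o['tcp_rot'],o['q'])
cw=viewer.calibration('wrist');im=viewer.camera('wrist');cv2.imwrite('pics/w2.png',im)
pickle.dump(cw,open('w2.pkl','wb'))
print(cw['T'][:3,3],blobs(reds(im)))
zoom(im,200,150,160,120,5,'pics/w2z.png')
E
```

```text
2.7 [ 0.5594 -0.1373  0.2311] [-179.987    -0.0174   76.4807] [-13.7993   8.6361  14.0722  95.4493   0.0173  89.72  ]
[ 0.5789 -0.0571  0.3734] [([264, 196, 38, 58, 1086], [283.7, 217.6])]
```

View pics/w2.png

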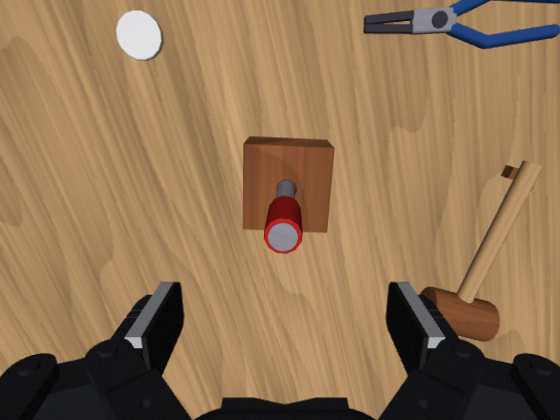

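View pics/w2z.png

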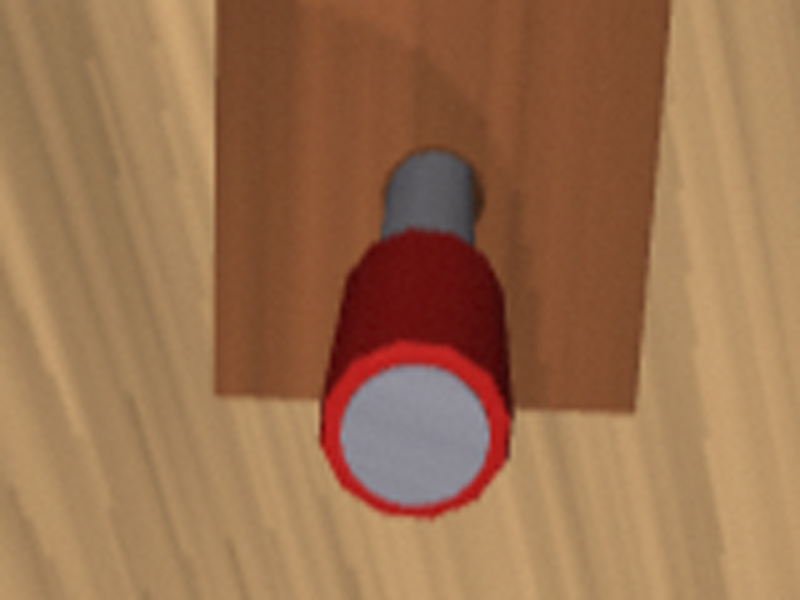

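```bash
python3 - <<'E'
from h import *
import pickle
np.set_printoptions(precision=4,suppress=True)
c=pickle.load(open('w2.pkl','rb'))
z=lambda x,y:(200+x/5-.4,150+y/5-.4)
P=onz(c,z(415.5,433),.175);print(P)
print(onz(c,z(431,192),.06),onz(c,z(216,395),.06),onz(c,z(635,410),.06),onz(c,z(321,433),.175),onz(c,z(512,433),.175))
o=bot.get_obs();from scipy.spatial.transform import Rotation as R
r=R.from_euler('xyz',o['tcp_rot'],degrees=True)
print(r.inv().apply(P-o['ee_pos'])*1000)
E
```

```text
[ 0.5588 -0.1364  0.175 ]
[ 0.5609 -0.1371  0.06  ] [ 0.5123 -0.1661  0.06  ] [ 0.5887 -0.1874  0.06  ] [ 0.5477 -0.1338  0.175 ] [ 0.5701 -0.1391  0.175 ]
[ 0.4635 -0.7452 56.2036]
```

{"api": "arm_command", "payload": {"motion": [[1,[0.01,-0.01,0.4],[0,0,0]],[1,[0,0,0.4],[0,0,0]],[1,[0,0,0.4],[0,0,0]],[1,[0,0,0.4],[0,0,0]],[1,[0,0,0],[0,0,0]],[0.5,[0,0,0],[0,0,0]],[0.35,[0,0,0],[0,0,0]],[0,[0,0,0],[0,0,0]],[0,[0,0,0],[0,0,0]],[0,[0,0,0],[0,0,0]],[0,[0,0,0],[0,0,0]]], "newtons": 60}}

```text
time: 4.12
ee_pos: [0.5591, -0.1379, 0.136]
tcp_rot: [179.9, -0.0, 76.4]
wrist_force: [1.5, -0.1, 5.9]
opening: 0.0226
```

{"api": "arm_command", "payload": {"motion": [[0,[0,0,-0.2],[0,0,0]],[0,[0,0,-0.3],[0,0,0]],[0,[0,0,-0.3],[0,0,0]],[0,[0,0,-0.3],[0,0,0]],[0,[0,0,-0.4],[0,0,0]],[0,[0,0,-0.5],[0,0,0]],[0,[0,0,-0.4],[0,0,0]],[0,[0,0,-0.1],[0,0,0]],[0,[0,0,0],[0,0,0]],[0,[0,0,0],[0,0,0]]]}}

```text
time: 5.38
ee_pos: [0.5583, -0.1377, 0.2842]
tcp_rot: [-179.9, -0.0, 76.4]
wrist_force: [-0.5, -0.0, -1.7]
opening: 0.0223
```

```bash
python3 - <<'E'
from h import *
import pickle
np.set_printoptions(precision=4,suppress=True)
o=bot.get_obs();print(o['time'],o['ee_pos'],o['tcp_rot'],o['wrist_force'],o['opening'])
for n in('wrist','side','scene'):
    c=viewer.calibration(n);im=viewer.camera(n);cv2.imwrite(f'pics/{n}3.png',im)
    pickle.dump(c,open(f'{n}3.pkl','wb'))
E
```

```text
5.375 [ 0.5583 -0.1377  0.2842] [-179.8919   -0.0016   76.3623] [-0.5028 -0.0371 -1.7424] 0.022346883963469906
```

View pics/wrist3.png

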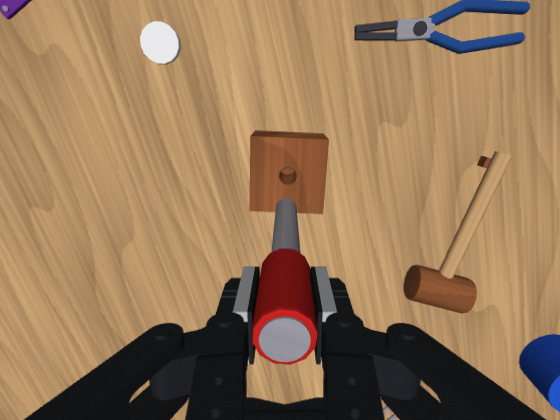

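View pics/side3.png

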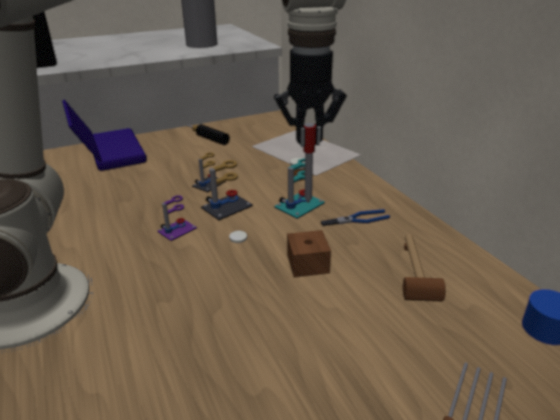

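View pics/scene3.png

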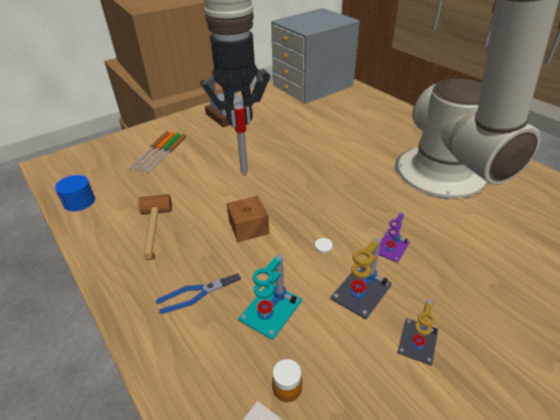

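```bash
python3 - <<'E'
from h import *
a=cv2.imread('pics/wrist3.png');b=cv2.imread('pics/side3.png');c=cv2.imread('pics/scene3.png')
z=lambda im,x,y:cv2.resize(im[y:y+75,x:x+50],None,fx=8,fy=8,interpolation=cv2.INTER_CUBIC)
cv2.imwrite('pics/z3.png',np.hstack([z(b,283,135),z(c,218,105)]))
zoom(a,240,170,100,80,6,'pics/z3w.png')
E
```

```text
(no output)
```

View pics/z3.png

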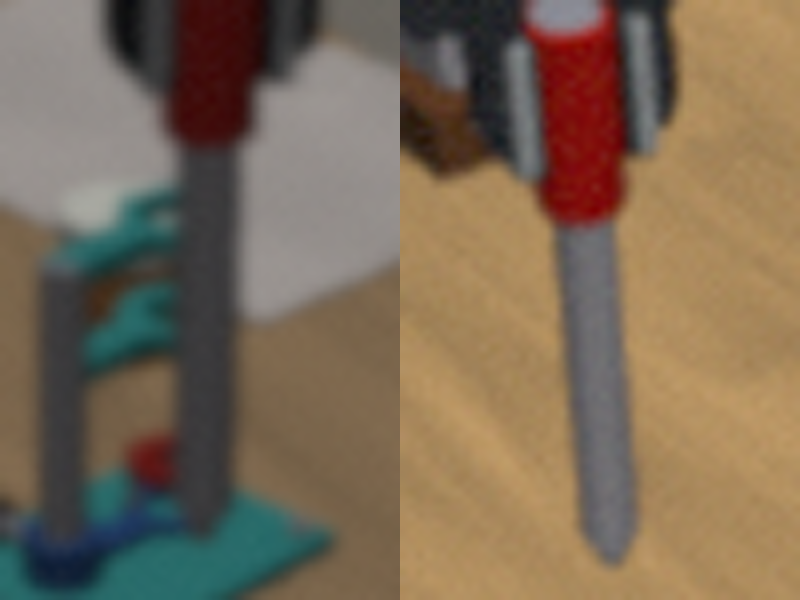

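View pics/z3w.png

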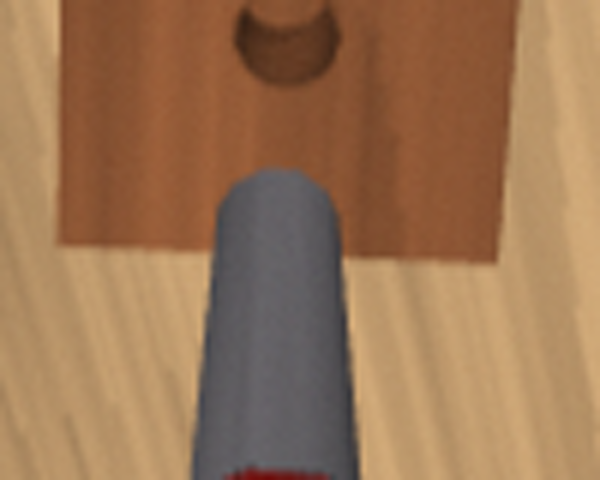

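```bash
python3 - <<'E'
from h import *
import pickle
from scipy.spatial.transform import Rotation as R
np.set_printoptions(precision=4,suppress=True)
cs,cd,cw=[pickle.load(open(f'{n}3.pkl','rb')) for n in('scene','side','wrist')]
o=bot.get_obs();r=R.from_euler('xyz',o['tcp_rot'],degrees=True);e=np.array(o['ee_pos'])
for n,a,b in[('nose',(244.4,174.8),(308.2,200.8)),('hb',(240.3,131.8),(308.6,152.1))]:
    P,m=tri(cs,a,cd,b);print(n,P,m,r.inv().apply(P-e)*1000)
nz=tri(cs,(244.4,174.8),cd,(308.2,200.8))[0][2]
for zz in(.165,.170,nz+.008):
    P=onz(cw,(286.1,206.3),zz);print(P,r.inv().apply(P-e)*1000)
E
```

```text
nose [ 0.5588 -0.1366  0.1591] 0.0008445014360136827 [  1.2469   0.3822 125.4348]
hb [ 0.5583 -0.1362  0.267 ] 0.0003704283186144255 [ 1.4744 -0.31   17.527 ]
[ 0.5594 -0.1384  0.165 ] [ -0.4101   1.4042 119.4924]
[ 0.5598 -0.1369  0.17  ] [  1.1764   1.3808 114.4924]
[ 0.5596 -0.1378  0.1671] [  0.2432   1.3946 117.4335]
```

```bash
cat > sim.py <<'E'
from h import *
from scipy.spatial.transform import Rotation as R
def sim(rows):
    o=bot.get_obs();p=np.array(o['ee_pos']);r=R.from_euler('xyz',o['tcp_rot'],degrees=True)
    for s,t in rows:
        p=p+r.apply(np.array(s)*.06);r=r*R.from_rotvec(np.radians(6)*np.array(t,float))
    return p,r
E
python3 - <<'E'
from sim import *
np.set_printoptions(precision=4,suppress=True)
rows=[([.97,-.17,0],[0,0,-1])]*5+[([.47,-.1,0],[0,0,-.5])]
p,r=sim(rows);print(p,r.as_euler('xyz',degrees=True));t=np.array([.5005,.175,.284])
print(r.inv().apply(t-p)/.06)
E
```

```text
[0.5024 0.1768 0.2847] [-179.934    -0.0414  109.3613]
[-0.0172 -0.0402  0.0111]
```

{"api": "arm_command", "payload": {"motion": [[0,[0.97,-0.17,0],[0,0,-1]],[0,[0.97,-0.17,0],[0,0,-1]],[0,[0.97,-0.17,0],[0,0,-1]],[0,[0.97,-0.17,0],[0,0,-1]],[0,[0.97,-0.17,0],[0,0,-1]],[0,[0.45,-0.14,0],[0,0,-0.5]],[0,[0,0,0.2],[0,0,0]],[0,[0,0,0],[0,0,0]],[0,[0,0,0],[0,0,0]]]}}

```text
time: 6.65
ee_pos: [0.5011, 0.1739, 0.273]
tcp_rot: [-180.0, 0.0, 109.3]
wrist_force: [-0.7, 0.3, -1.7]
opening: 0.0223
```

```bash
python3 - <<'E'
from h import *
import pickle
np.set_printoptions(precision=4,suppress=True)
o=bot.get_obs();print(o['time'],o['ee_pos'],o['tcp_rot'],o['wrist_force'],o['opening'])
I={}
for n in('wrist','side','scene'):
    c=viewer.calibration(n);I[n]=viewer.camera(n);cv2.imwrite(f'pics/{n}4.png',I[n])
    pickle.dump(c,open(f'{n}4.pkl','wb'))
z=lambda im,x,y:cv2.resize(im[y:y+75,x:x+50],None,fx=8,fy=8,interpolation=cv2.INTER_CUBIC)
cv2.imwrite('pics/z4.png',np.hstack([z(I['side'],205,115),z(I['scene'],335,200)]))
zoom(I['wrist'],215,130,140,120,5,'pics/z4w.png')
E
```

```text
6.65 [0.5011 0.1739 0.273 ] [-179.9678    0.0099  109.2574] [-0.7101  0.3303 -1.6959] 0.022349410879836103
```

View pics/z4.png

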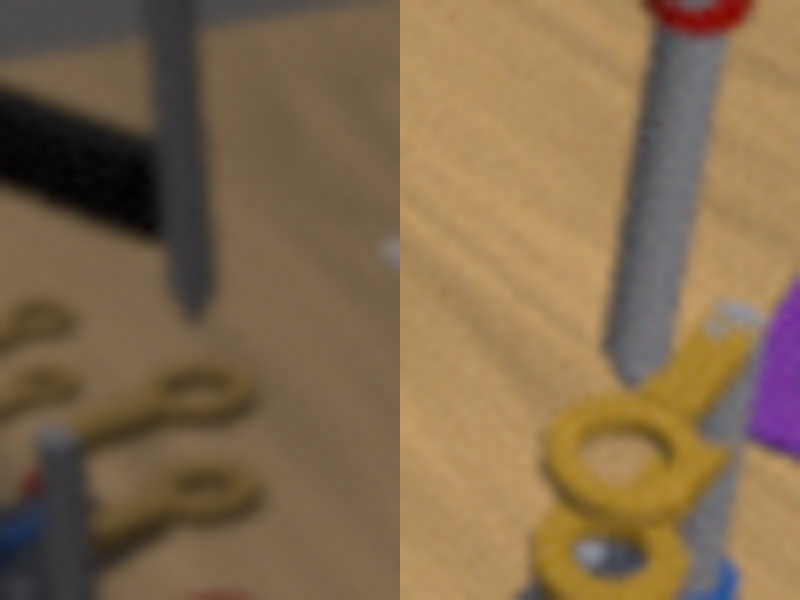

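View pics/z4w.png

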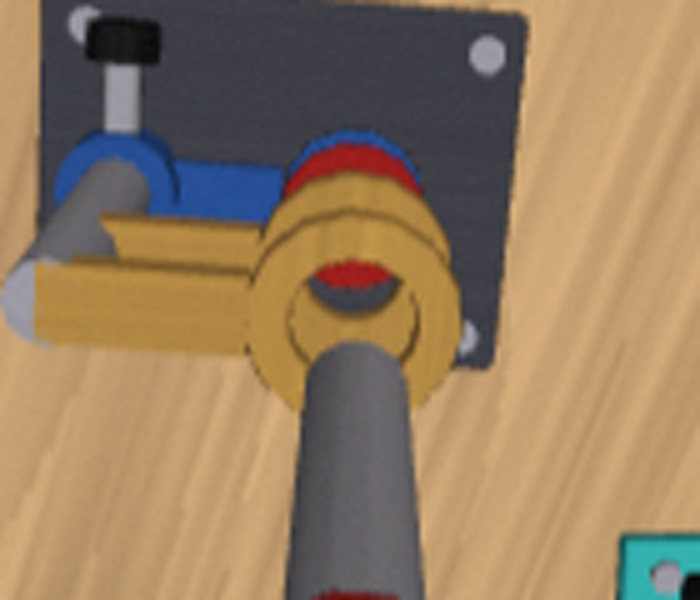

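```bash
python3 - <<'E'
from h import *
import pickle
from scipy.spatial.transform import Rotation as R
np.set_printoptions(precision=4,suppress=True)
cs,cd,cw=[pickle.load(open(f'{n}4.pkl','rb')) for n in('scene','side','wrist')]
o=bot.get_obs();r=R.from_euler('xyz',o['tcp_rot'],degrees=True)
N=onz(cw,(285.7,206.8),.156);Q=onz(cw,(285.4,193.2),.125);print('wrist',N,Q,r.inv().apply(Q-N)*1000)
n=tri(cs,(363.3,247.7),cd,(228.7,154.3));a=tri(cs,(362.4,256.6),cd,(229.9,162.4));b=tri(cs,(361,268.6),cd,(230.4,175.4))
print(n,a,b);print(r.inv().apply(a[0]-n[0])*1000,r.inv().apply(b[0]-n[0])*1000)
# fixed height planes
for c,pn,pa in((cs,(363.3,247.7),(362.4,256.6)),(cd,(228.7,154.3),(229.9,162.4))):
    d=onz(c,pa,.125)-onz(c,pn,.148);print(d*1000,r.inv().apply(d)*1000, c['T'][:3,2])
E
```

```text
wrist [0.5023 0.1741 0.156 ] [0.5014 0.1761 0.125 ] [ 2.1913 -0.1949 30.9998]
(array([0.5013, 0.1748, 0.1467]), np.float64(0.0013020277813365181)) (array([0.5024, 0.1757, 0.124 ]), np.float64(0.0004654103305093794)) (array([0.5005, 0.1747, 0.0881]), np.float64(0.0013159224315662562))
[ 0.533   1.2944 22.7324] [ 0.2529 -0.8699 58.6671]
[ -0.1589   0.9338 -23.    ] [ 0.9355  0.1558 23.    ] [-0.4439 -0.6149 -0.6518]
[  1.7707   0.5353 -23.    ] [-0.0776  1.8457 23.0002] [ 0.3703  0.7771 -0.509 ]
```

{"api": "arm_command", "payload": {"motion": [[0,[0.02,0.005,0],[0,0,0]],[0,[0,0,0.15],[0,0,0]],[0,[0,0,0.2],[0,0,0]],[0,[0,0,0.2],[0,0,0]],[0,[0,0,0.2],[0,0,0]],[0,[0,0,0],[0,0,0]],[0,[0,0,0],[0,0,0]]]}}

```text
time: 7.68
ee_pos: [0.5006, 0.1761, 0.2286]
tcp_rot: [180.0, 0.0, 109.4]
wrist_force: [0.8, -0.9, -0.5]
opening: 0.0224
```

```bash
python3 - <<'E'
from h import *
import pickle
np.set_printoptions(precision=4,suppress=True)
o=bot.get_obs();print(o['time'],o['ee_pos'],o['tcp_rot'],o['wrist_force'],o['torque'])
I={}
for n in('wrist','side','scene'):
    c=viewer.calibration(n);I[n]=viewer.camera(n);cv2.imwrite(f'pics/{n}5.png',I[n])
    pickle.dump(c,open(f'{n}5.pkl','wb'))
z=lambda im,x,y:cv2.resize(im[y:y+75,x:x+50],None,fx=8,fy=8,interpolation=cv2.INTER_CUBIC)
cv2.imwrite('pics/z5.png',np.hstack([z(I['side'],205,130),z(I['scene'],335,220)]))
zoom(I['wrist'],215,130,140,120,5,'pics/z5w.png')
E
```

```text
7.675 [0.5006 0.1761 0.2286] [179.9817   0.0015 109.3587] [ 0.8191 -0.8582 -0.4869] [-0.0147  0.0285 -0.0013]
```

View pics/z5.png

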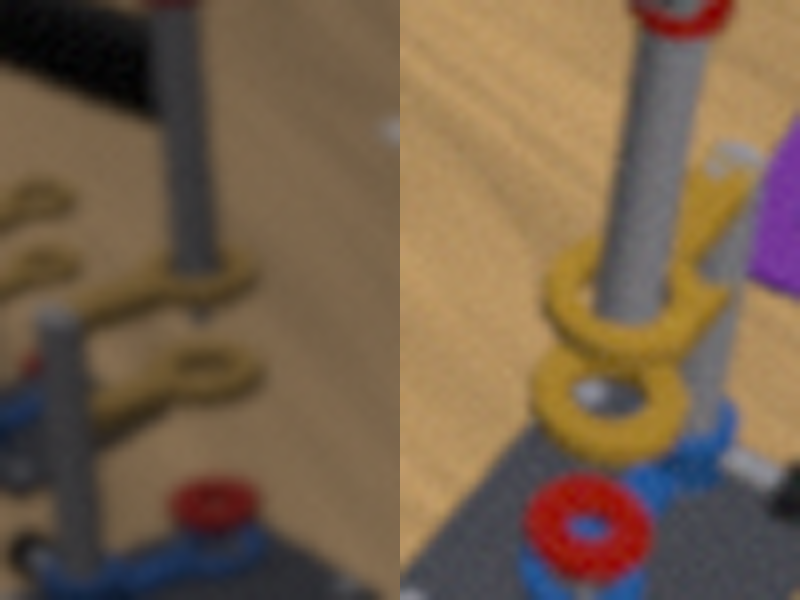

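View pics/z5w.png

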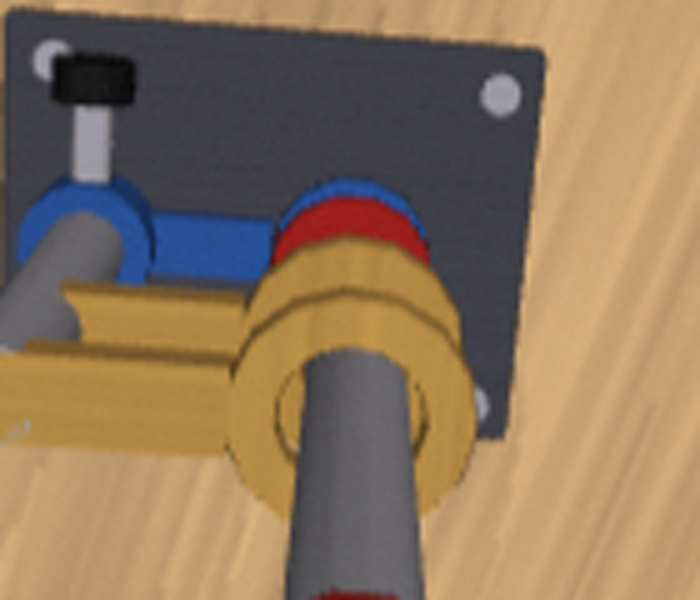

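```bash
python3 - <<'E'
from h import *
import pickle
np.set_printoptions(precision=1,suppress=True)
cs,cd,cw=[pickle.load(open(f'{n}5.pkl','rb')) for n in('scene','side','wrist')]
o=bot.get_obs();e=np.array(o['ee_pos'])
def zs(P):return (proj(cs,P)-[335,220]+.44)*8+[400,0]
def zd(P):return (proj(cd,P)-[205,130]+.44)*8
def zw(P):return (proj(cw,P)-[215,130]+.4)*5
A=np.array([.5015,.1765,0])
for z in(.036,.042,.09,.125,.18,.22): P=A+[0,0,z];print(z,zs(P),zd(P),zw(P))
C=A-.052*np.array([.9645,.264,0])
for z in(.05,.125):print('col',zs(C+[0,0,z]),zd(C+[0,0,z]))
E
```

```text
0.036 [589.6 538.6] [216.3 504.4] [352.2 265.7]
0.042 [592.  523.2] [215.1 488.4] [352.3 273.3]
0.09 [611.9 394.3] [205.5 357.8] [352.6 344.4]
0.125 [627.4 294. ] [198.3 259.2] [353.  411.9]
0.18 [653.8 124. ] [186.4  98.2] [353.8 561.8]
0.22 [674.8 -10.2] [177.4 -23.9] [354.7 728.9]
col [698.  375.4] [ 80.6 519.1]
col [735.2 167.3] [ 60.6 307.8]
```

```bash
python3 - <<'E'
from h import *
a=cv2.imread('pics/scene5.png');b=cv2.imread('pics/side5.png')
def row(im,x0,x1,y,inv):
    s=cv2.cvtColor(im,cv2.COLOR_BGR2HSV)[y,x0:x1,1].astype(float)
    return s.astype(int)
for y in (224,228,232,236,240,244,248,252): print('sc',y,row(a,355,382,y,0))
for y in (145,149,153,157,160): print('sd',y,row(b,220,240,y,0))
w=cv2.imread('pics/wrist5.png')
print(cv2.cvtColor(w,cv2.COLOR_BGR2HSV)[[208,211,214],255:315,1])
E
```

```text
sc 224 [118 124 117 119 116 117 117 120 114 104  57  77 111 149 167 164 159 145
 134 135 127 118 120 119 117 121 120]
sc 228 [112 117 118 119 117 114 115 118 108  61  13  12   5   7  13   7   7  26
  92 116 119 115 120 114 121 114 117]
sc 232 [119 117 121 115 118 114 117 112  87  26  12   3   7   7   9  13  15  88
 113 122 119 119 116 120 114 118 119]
sc 236 [123 121 121 117 119 117 118  92  41   3   5   7   0   7   9  13  66 103
 115 113 117 116 116 120 117 119 123]
sc 240 [114 120 119 119 117 122 106  68  12  14  15   5   7   2   2  50 116 133
  73  53  74  67  62  53  31  33 100]
sc 244 [116 120 116 118 118 118  76  13   9  18   7   2   2   9  27 122 174 191
 182 186 183 185 173 103  26 100 156]
sc 248 [121 115 113 119 123  94  47   9  21   2  13   7   9  23  97 161 179 185
 192 184 136  68  15  18  93 149 164]
sc 252 [177 182 187 185 160  72   9   6   5   7  11  11   4  69 144 178 176 131
  48   5   5  11  18  77 143 162 160]
sd 145 [101  99  98  96  74  41   9  13   9  13  59  92  96 100  99  97  99  97
  99  99]
sd 149 [ 97  97  96  96  93  69  30   0   4   5  47  85  95 100 10
[... 341 characters left out ...]
58 158 158 157 158 160 158
  160 158 145   8  15   3  10  13  12   9  14  15  13  12  12  14  10   9
    5   7   5   7   8  90 156 160 159 158 157 156 160 158 156 156 160 160
  151  17  16  32  36  29]
 [159 159 160 160 159 158 159 157 159 159 157 157 159 159 160 160 159 159
  161 156 127  12  11  13  13   9   9  11   8  10  10   5   7  12  16   9
    9   7   5  10   8  45 156 159 160 159 158 158 160 157 157 159 158 159
  156  35  17  19  25  28]
 [158 158 160 158 156 158 158 159 158 157 159 156 160 159 160 162 159 160
  158 158  71   8  14  19  12   6   9   8  11  10   5  10  10   7  12   5
    7  10  10  12  10  16 149 160 162 161 159 160 160 158 157 159 159 158
  158  87  25  28  28  25]]
```

{"api": "arm_command", "payload": {"motion": [[0,[-0.01,-0.01,0],[0,0,0]],[0,[0,0,0.12],[0,0,0]],[0,[0,0,0.12],[0,0,0]],[0,[0,0,0.08],[0,0,0]],[0,[0,0,0.05],[0,0,0]],[0,[0,0,0.05],[0,0,0]],[0,[0,0,0],[0,0,0]]]}}

```text
time: 8.7
ee_pos: [0.5002, 0.1753, 0.2029]
tcp_rot: [-180.0, 0.0, 109.4]
wrist_force: [-0.3, -0.3, -1.6]
opening: 0.0227
```

```bash
cat > look.py <<'E'
from h import *
import pickle,sys
k=sys.argv[1]
np.set_printoptions(precision=4,suppress=True)
o=bot.get_obs();print(o['time'],o['ee_pos'],o['tcp_rot'],o['wrist_force'],o['torque'],o['opening'])
I={}
for n in('wrist','side','scene'):
    c=viewer.calibration(n);I[n]=viewer.camera(n);cv2.imwrite(f'pics/{n}{k}.png',I[n])
    pickle.dump(c,open(f'{n}{k}.pkl','wb'))
z=lambda im,x,y:cv2.resize(im[y:y+75,x:x+50],None,fx=8,fy=8,interpolation=cv2.INTER_CUBIC)
cv2.imwrite(f'pics/z{k}.png',np.hstack([z(I['side'],205,130),z(I['scene'],335,220)]))
zoom(I['wrist'],215,130,140,120,5,f'pics/z{k}w.png')
E
python3 look.py 6
```

```text
8.7 [0.5002 0.1753 0.2029] [-179.9884    0.0006  109.3626] [-0.3093 -0.3497 -1.5531] [-0.0254 -0.0326 -0.02  ] 0.022740802324820425
```

View pics/z6.png

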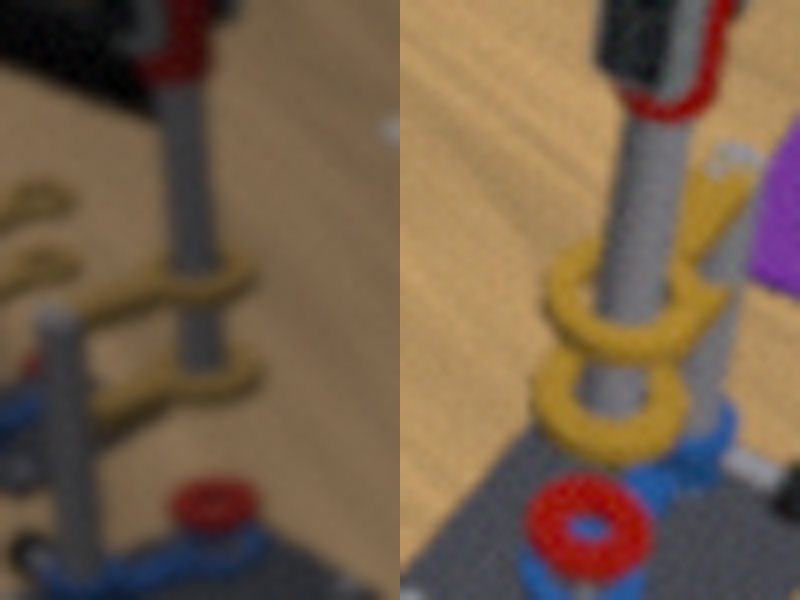

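View pics/z6w.png

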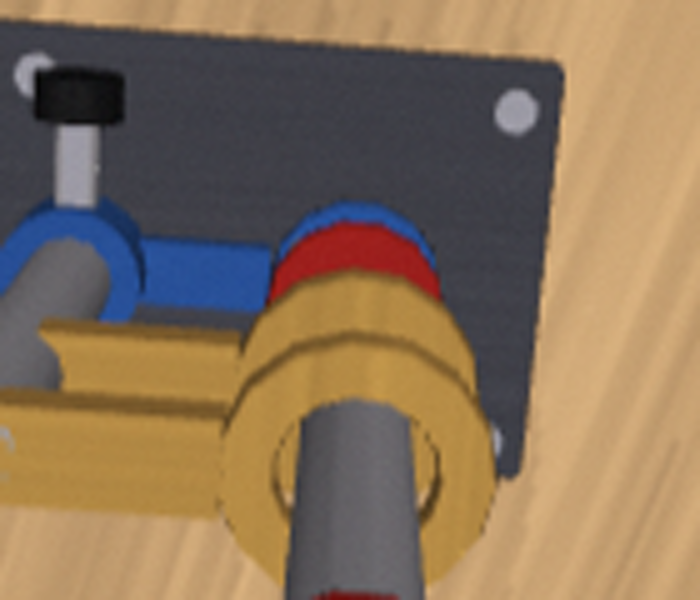

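{"api": "arm_command", "payload": {"motion": [[0,[0,0,0.05],[0,0,0]],[0,[0,0,0.05],[0,0,0]],[0,[0,0,0.05],[0,0,0]],[0,[0,0,0.05],[0,0,0]],[0,[0,0,0],[0,0,0]]]}}

```text
time: 9.48
ee_pos: [0.5001, 0.1753, 0.1908]
tcp_rot: [-180.0, 0.0, 109.4]
wrist_force: [-0.6, 0.2, -0.9]
opening: 0.0225
```

{"api": "arm_command", "payload": {"motion": [[0,[0,0,0.05],[0,0,0]],[0,[0,0,0.05],[0,0,0]],[0,[0,0,0.05],[0,0,0]],[0,[0,0,0.05],[0,0,0]],[0,[0,0,0],[0,0,0]]]}}

```text
time: 10.1
ee_pos: [0.5001, 0.1753, 0.1788]
tcp_rot: [-180.0, -0.0, 109.4]
wrist_force: [-0.5, -0.2, -1.9]
opening: 0.023
```

```bash
python3 look.py 7
```

```text
10.1 [0.5001 0.1753 0.1788] [-179.9717   -0.0004  109.3609] [-0.4572 -0.1697 -1.8709] [-0.0718  0.0666  0.0533] 0.02304645118178866
```

View pics/z7.png

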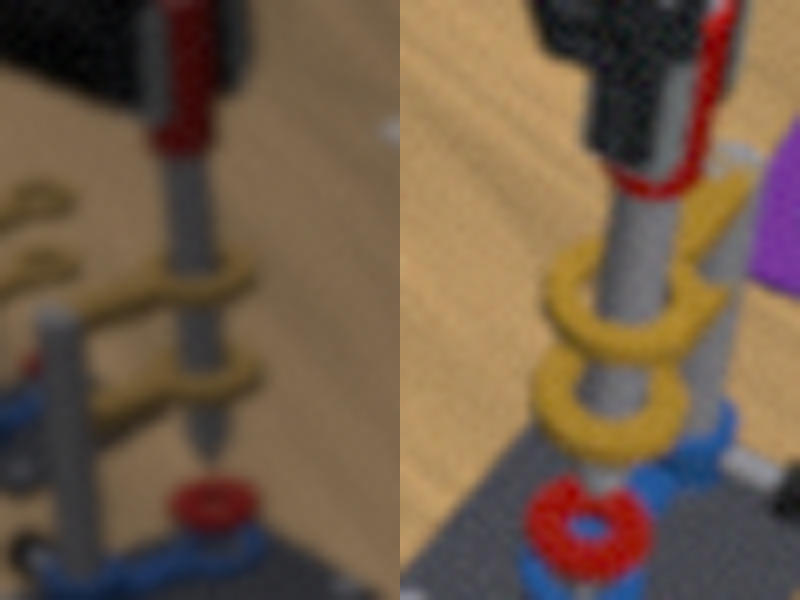

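{"api": "arm_command", "payload": {"motion": [[0,[-0.015,0,0],[0,0,0]],[0,[0,0,0],[0,0,0]],[0,[0,0,0],[0,0,0]]]}}

```text
time: 10.62
ee_pos: [0.5006, 0.1745, 0.1791]
tcp_rot: [180.0, 0.0, 109.4]
wrist_force: [0.1, -0.2, -1.6]
opening: 0.0228
```

```bash
python3 look.py 8
```

```text
10.625 [0.5006 0.1745 0.1791] [179.9965   0.0026 109.3591] [ 0.1286 -0.153  -1.5835] [0.0365 0.0344 0.0115] 0.022764827993582083
```

View pics/z8.png

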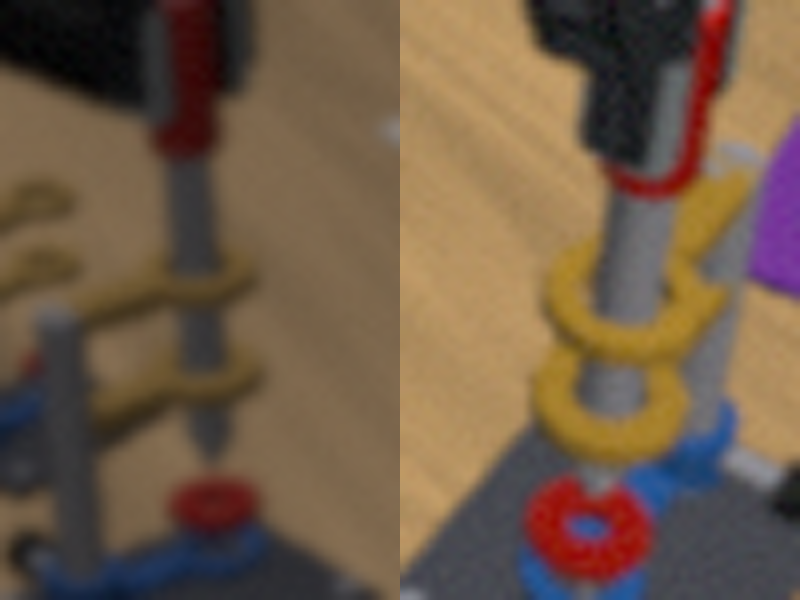

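{"api": "arm_command", "payload": {"motion": [[0,[0,0,0.05],[0,0,0]],[0,[0,0,0.05],[0,0,0]],[0,[0,0,0.04],[0,0,0]],[0,[0,0,0.03],[0,0,0]],[0,[0,0,0],[0,0,0]]]}}

```text
time: 11.4
ee_pos: [0.5005, 0.1745, 0.1687]
tcp_rot: [-180.0, 0.0, 109.4]
wrist_force: [-0.3, -0.2, -1.0]
opening: 0.0231
```

```bash
python3 look.py 9
```

```text
11.4 [0.5005 0.1745 0.1687] [-179.9877    0.0001  109.3618] [-0.3237 -0.237  -1.03  ] [ 0.0121 -0.0305  0.0258] 0.023113346208091988
```

View pics/z9.png

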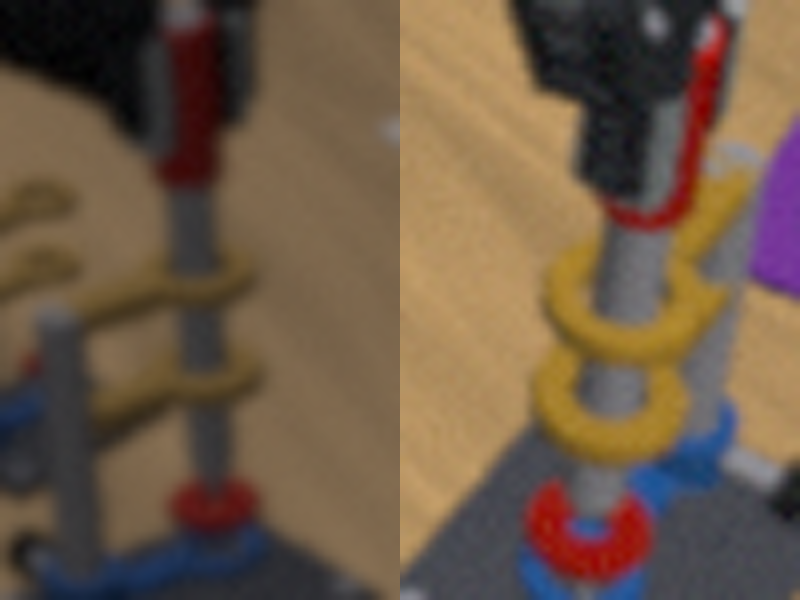

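{"api": "arm_command", "payload": {"motion": [[0,[0,0,0.02],[0,0,0]],[0,[0,0,0.02],[0,0,0]],[0,[0,0,0.02],[0,0,0]],[0,[0,0,0],[0,0,0]]]}}

```text
time: 12.05
ee_pos: [0.5005, 0.1745, 0.1651]
tcp_rot: [-180.0, -0.0, 109.4]
wrist_force: [0.5, 0.1, -1.7]
opening: 0.0226
```

{"api": "arm_command", "payload": {"motion": [[0,[0,0,0.02],[0,0,0]],[0,[0,0,0.02],[0,0,0]],[0,[0,0,0.01],[0,0,0]],[0,[0,0,0],[0,0,0]]]}}

```text
time: 12.55
ee_pos: [0.5005, 0.1745, 0.1622]
tcp_rot: [-180.0, 0.0, 109.4]
wrist_force: [-0.1, 0.0, -2.3]
opening: 0.0226
```

```bash
python3 look.py 10
```

```text
12.55 [0.5005 0.1745 0.1622] [-179.9934    0.001   109.3576] [-0.1405  0.0165 -2.2906] [-0.0655  0.0148 -0.0479] 0.022625715278120337
```

View pics/z10.png

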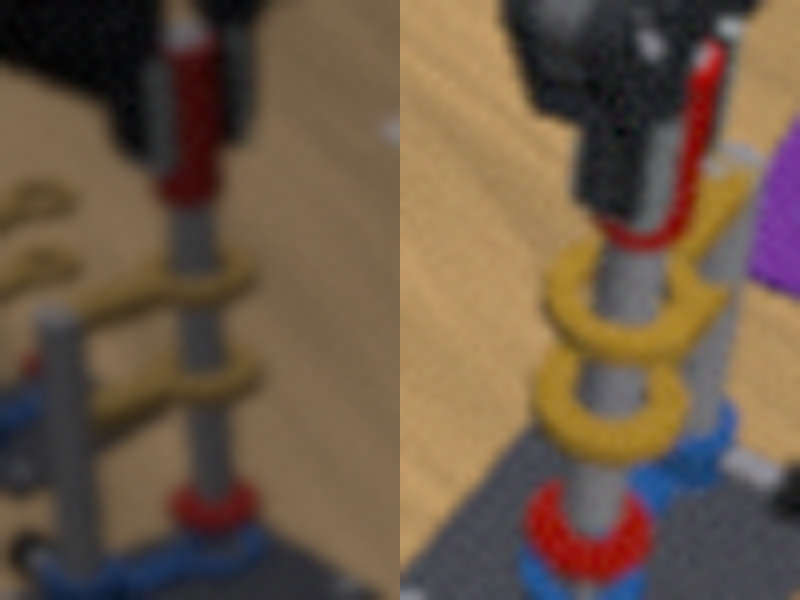

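{"api": "arm_command", "payload": {"motion": [[0,[0,0,0.02],[0,0,0]],[0,[0,0,0.02],[0,0,0]],[0,[0,0,0],[0,0,0]]]}}

```text
time: 13.08
ee_pos: [0.5005, 0.1745, 0.1597]
tcp_rot: [-180.0, 0.0, 109.4]
wrist_force: [0.1, -0.2, -1.4]
opening: 0.023
```

{"api": "arm_command", "payload": {"motion": [[0,[0,0,0.02],[0,0,0]],[0,[0,0,0],[0,0,0]]]}}

```text
time: 13.32
ee_pos: [0.5006, 0.1745, 0.1587]
tcp_rot: [180.0, 0.0, 109.4]
wrist_force: [-0.1, -0.1, 0.4]
opening: 0.0227
```

{"api": "arm_command", "payload": {"motion": [[0,[0,0,0.02],[0,0,0]],[0,[0,0,0],[0,0,0]]]}}

```text
time: 13.58
ee_pos: [0.5006, 0.1745, 0.1578]
tcp_rot: [180.0, -0.0, 109.4]
wrist_force: [-0.3, -0.2, 2.1]
opening: 0.0225
```

{"api": "arm_command", "payload": {"motion": [[0,[0,0,0.02],[0,0,0]],[0,[0,0,0],[0,0,0]],[0,[0,0,0],[0,0,0]]]}}

```text
time: 13.95
ee_pos: [0.5007, 0.1745, 0.1568]
tcp_rot: [180.0, -0.0, 109.4]
wrist_force: [-1.4, -0.1, 5.6]
opening: 0.0227
```

{"api": "arm_command", "payload": {"motion": [[0,[0,0,0.016],[0,0,0]],[0,[0,0,0],[0,0,0]],[0,[0,0,0],[0,0,0]]]}}

```text
time: 14.32
ee_pos: [0.5007, 0.1746, 0.1561]
tcp_rot: [179.9, 0.0, 109.4]
wrist_force: [-1.2, -0.2, 7.5]
opening: 0.0227
```

{"api": "arm_command", "payload": {"motion": [[0,[0,0,0.005],[0,0,0]],[0,[0,0,0],[0,0,0]],[0,[0,0,0],[0,0,0]],[0,[0,0,0],[0,0,0]],[0,[0,0,0],[0,0,0]]]}}

```text
time: 14.95
ee_pos: [0.5007, 0.1746, 0.1559]
tcp_rot: [179.9, 0.0, 109.4]
wrist_force: [-1.6, -0.3, 8.8]
opening: 0.0229
```

{"api": "arm_command", "payload": {"motion": [[0,[0,0,0],[0,0,0]],[0,[0,0,0],[0,0,0]],[0,[0,0,0],[0,0,0]],[0,[0,0,0],[0,0,0]],[0,[0,0,0],[0,0,0]],[0,[0,0,0],[0,0,0]]]}}

```text
time: 15.7
ee_pos: [0.5007, 0.1746, 0.1559]
tcp_rot: [179.9, -0.0, 109.4]
wrist_force: [-1.6, -0.2, 6.9]
opening: 0.0225
```

```bash
python3 look.py 11
```

```text
15.7 [0.5007 0.1746 0.1559] [179.9299  -0.0021 109.3644] [-1.6384 -0.1935  6.8964] [-0.1606  0.436   0.0022] 0.02251535478233596
```

View pics/z11.png

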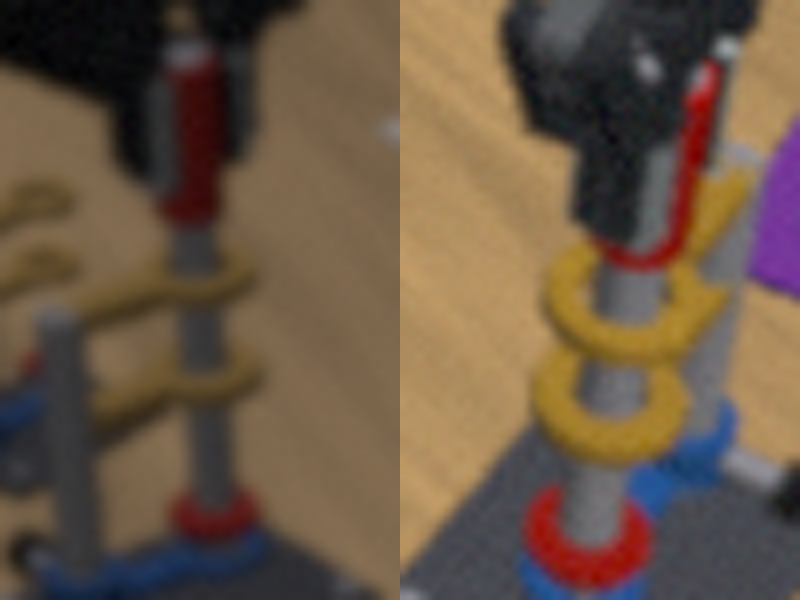

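{"api": "arm_command", "payload": {"motion": [[0,[0,0,0.007],[0,0,0]],[0,[0,0,0],[0,0,0]],[0,[0,0,0],[0,0,0]],[0,[0,0,0],[0,0,0]]]}}

```text
time: 16.35
ee_pos: [0.5008, 0.1746, 0.1556]
tcp_rot: [179.9, -0.0, 109.4]
wrist_force: [-1.6, -1.0, 7.8]
opening: 0.0226
```

{"api": "arm_command", "payload": {"motion": [[0,[0,0,0],[0,0,0]],[0,[0,0,0],[0,0,0]],[0,[0,0,0],[0,0,0]],[0,[0,0,0],[0,0,0]]]}}

```text
time: 16.85
ee_pos: [0.5008, 0.1746, 0.1556]
tcp_rot: [179.9, -0.0, 109.4]
wrist_force: [-2.0, -0.9, 8.4]
opening: 0.0226
```

{"api": "arm_command", "payload": {"motion": [[0,[0,0,0],[0,0,0]],[0,[0,0,0],[0,0,0]],[0,[0,0,0],[0,0,0]],[0,[0,0,0],[0,0,0]]]}}

```text
time: 17.35
ee_pos: [0.5008, 0.1746, 0.1556]
tcp_rot: [179.9, -0.0, 109.4]
wrist_force: [-1.9, -1.4, 7.8]
opening: 0.0225
```

{"api": "arm_command", "payload": {"motion": [[0,[0,0,-0.015],[0,0,0]],[0,[0,0,-0.015],[0,0,0]],[0,[0,0,-0.015],[0,0,0]],[0,[0,0,0],[0,0,0]],[0,[0,0,0],[0,0,0]]]}}

```text
time: 17.98
ee_pos: [0.5007, 0.1745, 0.1573]
tcp_rot: [180.0, 0.0, 109.4]
wrist_force: [0.9, 0.5, 3.3]
opening: 0.0226
```

{"api": "arm_command", "payload": {"motion": [[0,[0,0,-0.015],[0,0,0]],[0,[0,0,-0.01],[0,0,0]],[0,[0,0,0],[0,0,0]],[0,[0,0,0],[0,0,0]]]}}

```text
time: 18.48
ee_pos: [0.5005, 0.1745, 0.1586]
tcp_rot: [-180.0, 0.0, 109.4]
wrist_force: [1.1, 0.9, -0.7]
opening: 0.0228
```

{"api": "arm_command", "payload": {"motion": [[0,[0,0,0],[0,0,0]],[0,[0,0,0],[0,0,0]],[0.3,[0,0,0],[0,0,0]],[0.35,[0,0,0],[0,0,0]],[0.45,[0,0,0],[0,0,0]],[0.6,[0,0,0],[0,0,0]],[0.8,[0,0,0],[0,0,0]],[0.9,[0,0,0],[0,0,0]],[0.9,[0,0,0],[0,0,0]]], "newtons": 20}}

```text
time: 19.6
ee_pos: [0.5005, 0.1745, 0.1588]
tcp_rot: [-180.0, -0.0, 109.4]
wrist_force: [-0.2, -0.7, 0.4]
opening: 0.0771
```

```bash
python3 look.py 12
```

```text
19.6 [0.5005 0.1745 0.1588] [-179.9992   -0.0026  109.3596] [-0.1909 -0.7463  0.4032] [-0.0269  0.04    0.0694] 0.0770762109208541
```

View pics/z12.png

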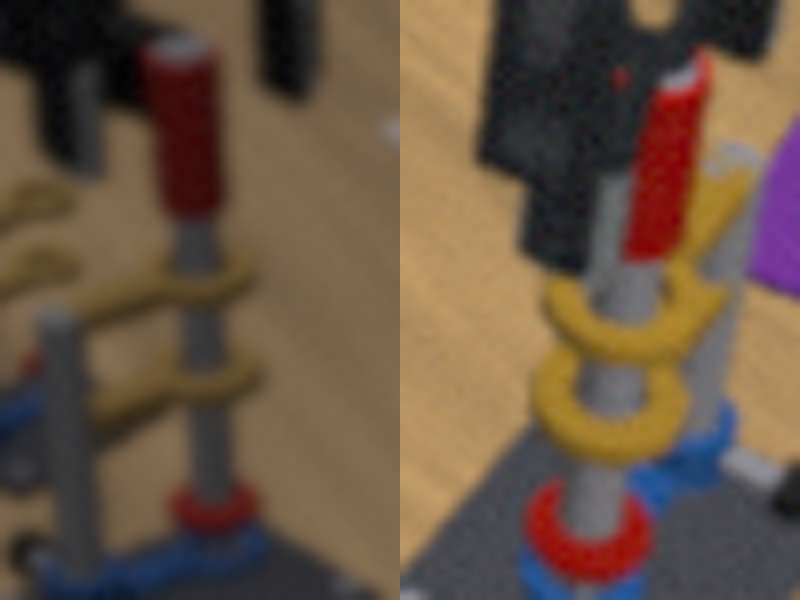

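View pics/wrist12.png

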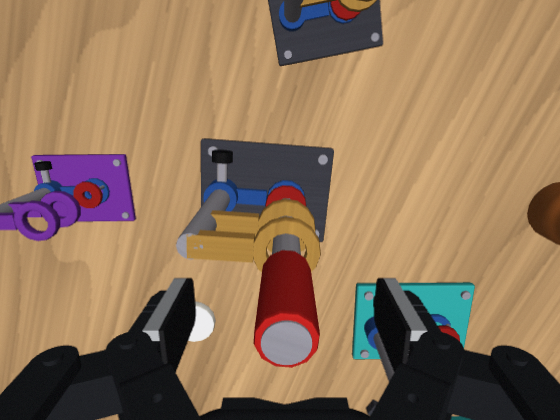

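The mandrel stands free in the rings and the fingers are clear on both sides (wrist view: handle at (287,340), pads at x≈190 and x≈375). Next I raise the arm straight up.

{"api": "arm_command", "payload": {"motion": [[0.9,[0,0,-0.2],[0,0,0]],[0.9,[0,0,-0.5],[0,0,0]],[0.9,[0,0,-0.6],[0,0,0]],[0.9,[0,0,-0.6],[0,0,0]],[0.9,[0,0,-0.4],[0,0,0]],[0.9,[0,0,0],[0,0,0]],[0.9,[0,0,0],[0,0,0]]]}}

```text
time: 20.62
ee_pos: [0.5005, 0.1745, 0.2963]
tcp_rot: [-180.0, 0.0, 109.4]
wrist_force: [0.2, -0.4, -0.7]
opening: 0.0767
```

```bash
python3 look.py 13
```

```text
20.625 [0.5005 0.1745 0.2963] [-179.9702    0.0004  109.3612] [ 0.2489 -0.4372 -0.6918] [ 0.04   -0.0064 -0.0145] 0.07669711662384586
```

View pics/z13.png

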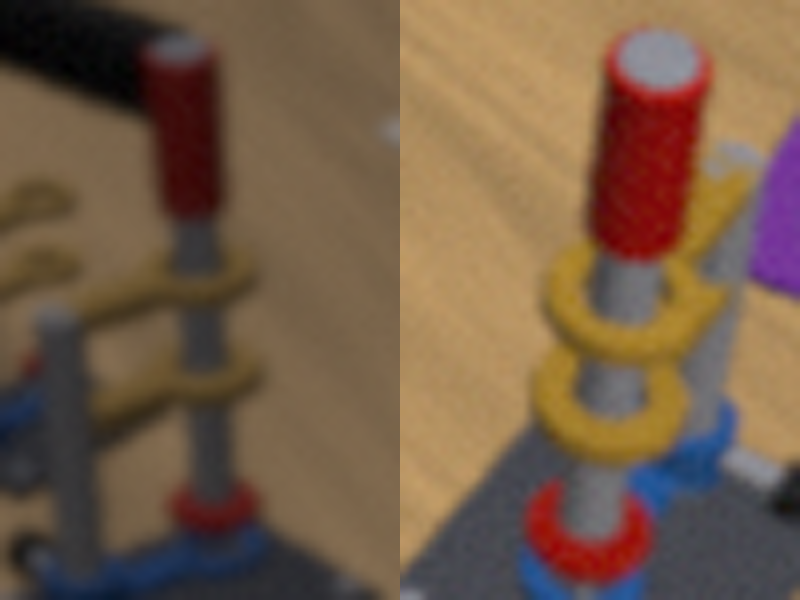

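View pics/scene13.png

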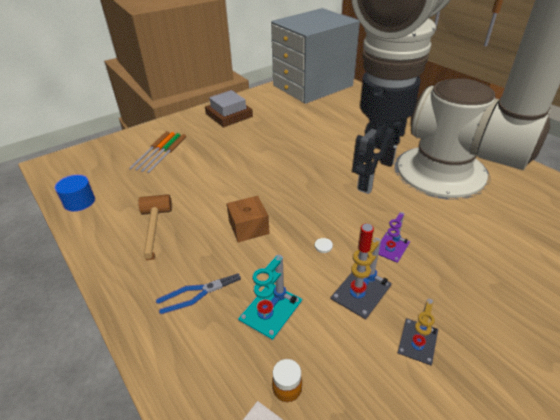

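```bash
python3 - <<'E'
from h import *
print(tri(viewer.calibration('scene'),(366.8,227.1),viewer.calibration('side'),(227.2,135.6)))
print(bot.job_done())
E
```

```text
(array([0.50052503, 0.17441317, 0.19735483]), np.float64(0.0004957039866798251))
the job is handed in; nothing more can be done
None
```

The mandrel is out of the block and stands by itself in the larger dark-footed brass steady. The job was handed in at about 20.8 s of the 50 s; no verdict was reported.

- **Seating:** I lowered it slowly through both brass rings. Contact came with the nose at about 34 mm, which puts the stop face at about 42 mm, as the images had suggested.
- **Pressing:** I held it down for about 2.4 s at a wrist reading of 7–9 N. With the mandrel's 1.7 N weight, that puts roughly 9–10.5 N on the sprung ring. The highest reading was 8.8 N, well under 20 N, though I only saw the force at the end of each move.
- **Release:** I eased the wrist force to about zero, opened the fingers and raised the arm straight up.

**Last checks:** The handle top measured 197 mm high on the ring axis, against about 198.5 mm expected for a seated mandrel, which is within camera error. The pliers, jar, cap and mallet look unmoved in the last scene picture. The gripper touches nothing.

**Disagreements:** The wrist camera and the other two cameras differed by 1–2 mm on the lateral alignment. I settled it by comparing nose and ring directly in the pictures. A small side force of about 2 N showed while pressing and was gone after release.

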